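Set out the beads for the next bracelet

ROBOT

A 6-joint arm with a two-finger parallel gripper is mounted at the origin on the work surface. World frame = base frame: x ahead of the robot, y to its left, z up, the work surface at z = 0. Lengths are in mm, angles in rad, forces in N, time in s.
With the tool pointing down it reaches from about 150 to 775 mm from the base axis. Payload 6.1 kg.
Tool frame: the origin (TCP) lies midway between the tips of the shut fingers; the grasp point (between the pads) lies 19 mm behind it; z points along the fingers, y is the line along which they close (so a half turn about z gives the same grasp; the last joint's range is limited). The gripper opens to 85 mm and grips with 20 to 120 N. Pads are 22 mm wide; open, the fingers measure 114 mm over their backs; the gripper's body (76 mm by 85 mm) begins 54 mm behind the grasp point. The pads swing forward as they close: fully open they stand 13 mm farther back than shut.
Start: joints at [-1.336, 0.126, -0.04, 1.405, 0, 1.571], TCP at [122.135, -510.579, 194.295] pointing down, gripper open.
Joint ranges: [-2.72, 2.72], [-0.95, 1.95], [-1.27, 1.35], [-1.78, 2.02], [-1.46, 1.47], [-3.14, 3.14]. Speed limits (rad/s): [2.39, 2.39, 3.01, 3.14, 3.14, 3.14].

INTERFACE

Orientations are given as a unit quaternion [w, x, y, z].
In Python, from cell import get_state, get_image, close_job, cut_out gives the robot as it stands.
- The arm moves only by the tool apply_moves, never from a script. Its argument "motion" is one flat list of numbers, 7 for each row, row after row: the shift along the world's x, y, z in m, then the turn, a rotation vector about the world's x, y, z in degrees, then the gripper's target within -1 to 1 (fully open at 1, half-way at 0, shut at -1). A call has 1 to 12 rows; each row shifts and turns the commanded pose from where the row before left it; what a row does not reach is not made up. A row lasts 1/10 s, in which the tool goes at most 50 mm and 8.59 degrees, less where a joint would pass 70% of its speed; a pose out of reach is approached as far as the arm can. A call is refused whole if a number of a shift passes 0.05 or a number of a turn 8.59, either way. A call with a gripper value outside its range is refused whole. The fingers move at their own pace and stop on an object; "newtons" is the grip in N (left out, the last holds). Time passes only in rows, so rows that do not move let the fingers close. It gives the time, the measured TCP pose, the force, the opening and the grip force at its end, in the units of the state.
- get_state(): the state, without advancing time (a new reading comes with each control period).
- get_image(name): name is "scene" or "top" or "wrist"; returns a dict with "img" (420x560x3 uint8, red, green, blue), "depth" (420x560 float32, mm along the optical axis (not along the pixel's ray), 0 where there is no reading), "mtx" (3x3 intrinsics, pixels), "k1" (the pictures are not rectified: a ray, as slopes to the right and down, at radius r is drawn at 1 + k1 r^2 times it, then the intrinsics apply), "T" (4x4, takes a point from camera to world coordinates); the wrist camera has in their place "hand_eye" (4x4, takes a point from camera to tool coordinates, whose origin is the TCP and whose axes are the flange's). Camera axes: x right, y down, z forward; pixel columns grow to the right and rows downward; lengths in mm; the calibration is good to about 2 mm. A picture is of the moment at which its call begins: read the wrist's pose just before it.
- close_job(): hands the job in; it is judged then, once.
Trained networks look in a picture, given as the dict that the camera call returned (one of the last four; its "shot" number tells which), for a name from the list of things; names that differ only in an ending like _2 or _b are one class to them, and where a whole thing is asked for, a point or a joint stands for the part that bears it (a point fixed in the world has none). Each returns a list of dicts, best first, with "confidence" (0 to 1); they miss things now and then, are a little off and sometimes report something else, mostly with a low value. They report only what shows in the picture. A call takes as long as a camera call. They do not tell look-alikes from the thing itself.
- cut_out(picture, label): "pixels" (420x560 bool, what is visible of it) and "location" ([column, row] in pixels, amid what is visible of it).
The state is a dict: "clock": time; "joints": joint angles; "dq": joint speeds; "tau": joint torques, N m; "tcp_pos": TCP position; "orientation": TCP orientation; "wrist_force": force on the tool from outside, world axes, zero at the start; "wrist_torque": the same for the moment, N m; "opening": opening from 0.0 (shut) to 1.0 (fully open); "gripper_force": force on a finger pad.
Only numpy, scipy, OpenCV 4.12 (cv2) and the standard library are available. Lean on these libraries where they do the work, as an engineer would, in place of code of your own. Each camera call takes 0.05 s, during which the arm holds its last target. There are 200 camera calls.

TASK

Set out the beads for the next bracelet: first lay the standing bead tube gently on its side in the wooden cradle, squarely across both saddles, and let go of it. Then, as the scale is taken, heft the three look-alike tins to find the full one, the heaviest, and hold it upright about 15 cm above the middle of the beading board, with the other two left standing on the grey pad. Finish while still holding it up for me to open; do not drop or knock over the tube or a tin, and leave everything else where it is.

Things in the scene. Friction and masses are not known exactly. Their poses are not given: they have to be found in the camera images.
- tube_center (a point): clear plastic bead tube with black end caps and amber beads inside, 30 mm across, 140 mm long, 0.10 to 0.16 kg, loose, standing on end on the table at the start. This point is its centre, half-way along; z runs along the tube
- tube: the same bead tube; origin at the centre of its bottom end, 70 mm from its centre, z along the tube
- cradle_seat (a point): where the centre of the tube lies when it rests in the wooden tube cradle: midway between its two V saddles, 50 mm above the table. y runs along the way the tube is to lie (either end first)
- cradle: wooden tube cradle, fixed: base 70 x 122 x 10 mm with two V-notched (90 degree) saddles, 12 mm thick, 46 mm either side of the middle along its y axis (80 mm clear between them), saddle tops 54 mm above the table and 63 mm wide. Origin at the centre of its underside, y along the tube's lie
- pad: grey felt-covered pad, fixed, 120 x 340 x 6 mm, on which the three tins stand in a row along its y axis about 107 mm apart. Origin at the centre of its underside
- board_center (a point): middle of the top of the beading board, 12 mm above the table
- board: beading board, fixed: grey flocked panel in a wooden frame with curved bead channels, 150 x 230 mm, 14 mm tall (the few beads on it reach 22 mm). Origin at the centre of its underside, its long side along y
- tin_a_center (a point): closed round aluminium screw-top tin, 64 mm across, 60 mm tall, cream label with an amber band; one of three that look the same, standing on the grey pad. They are filled to different levels: the full one weighs 0.32 to 0.41 kg, the other two 0.11 to 0.19 kg, and which is which changes every time. This point is the tin's centre, half-way up (30 mm above its underside); z is its upright axis
- tin_b_center (a point): closed round aluminium screw-top tin, 64 mm across, 60 mm tall, cream label with an amber band; one of three that look the same, standing on the grey pad. They are filled to different levels: the full one weighs 0.32 to 0.41 kg, the other two 0.11 to 0.19 kg, and which is which changes every time. This point is the tin's centre, half-way up (30 mm above its underside); z is its upright axis
- tin_c_center (a point): closed round aluminium screw-top tin, 64 mm across, 60 mm tall, cream label with an amber band; one of three that look the same, standing on the grey pad. They are filled to different levels: the full one weighs 0.32 to 0.41 kg, the other two 0.11 to 0.19 kg, and which is which changes every time. This point is the tin's centre, half-way up (30 mm above its underside); z is its upright axis
- tin_a: the tin of the same name; origin at the centre of its underside, z upright
- tin_b: the tin of the same name; origin at the centre of its underside, z upright
- tin_c: the tin of the same name; origin at the centre of its underside, z upright
- scale: black pocket scale, 75 x 130 x 20 mm, in use with a bangle on its steel pan. A bystander, loose: leave it alone. Origin at the centre of its underside.
- bangle: amber-yellow bangle, 64 mm across, 9 mm tall, lying on the scale's pan. A bystander, loose: leave it alone. Origin at the centre of its underside.
- bowl: turned wooden bowl of beads, 116 mm across, 42 mm tall. A bystander, loose: leave it alone. Origin at the centre of its underside.
- calliper: steel calliper with a black slide, 200 mm long, lying flat, 10 mm tall. A bystander, loose: leave it alone. Origin at the centre of its underside.
- loupe: stand magnifier, black ring on a clear skirt, 47 mm across, 44 mm tall. A bystander, loose: leave it alone. Origin at the centre of its underside.
- tweezers: steel tweezers, 125 mm long, lying flat. A bystander, loose: leave it alone. Origin at the centre of its underside.
- jar: small amber glass jar with a brass cap, 40 mm across, 48 mm tall. A bystander, loose: leave it alone. Origin at the centre of its underside.
Mind the look-alikes: they are no part of the job. Leave any purple look-alike of the tin_c alone.

How it is judged (in metres and radians):
On the way:
1. the bead tube lies on its side across both saddles of the cradle, let go and at rest (angle between tube_center's own z axis and vertical between 1.47 and 1.67 rad and angle between the z axis of tube_center and the y axis of cradle, either way round below 0.12 rad and horizontal distance between tube_center and cradle_seat below 0.022 m and x of tube_center in the frame of cradle between -0.006 and 0.006 m and height (world z) of tube_center between 0.044 and 0.056 m and contact force between tube and the fingers below 0.05 N and linear speed of tube below 0.02 m/s), for 0.3 s.
At the end, for the whole second after the job is handed in: The full tin is gripped, upright, touching nothing else, its centre 130 to 270 mm above the table, within 70 mm of the middle of the board; the light two (each pressing under 2.5 N) stand on the pad; the tube lies let go in the cradle within 22 mm lengthwise, 6 mm sideways (all of step 1 and (((horizontal distance between tin_a_center and board_center below 0.07 m and height (world z) of tin_a_center between 0.13 and 0.27 m and angle between tin_a_center's own z axis and vertical below 0.2 rad and contact force between tin_a and the fingers above 1.5 N and linear speed of tin_a below 0.03 m/s and contact force between tin_a and tube below 0.05 N and contact force between tin_a and board below 0.05 N and contact force between tin_a and cradle below 0.05 N and contact force between tin_a and jar below 0.05 N and contact force between tin_a and bowl below 0.05 N) and (angle between tin_b_center's own z axis and vertical below 0.08 rad and x of tin_b_center in the frame of pad between -0.06 and 0.06 m and y of tin_b_center in the frame of pad between -0.17 and 0.17 m and height (world z) of tin_b_center between 0.031 and 0.041 m and contact force between tin_b and pad between 0.5 and 2.5 N and linear speed of tin_b below 0.02 m/s and contact force between tin_b and the fingers below 0.05 N) and (angle between tin_c_center's own z axis and vertical below 0.08 rad and x of tin_c_center in the frame of pad between -0.06 and 0.06 m and y of tin_c_center in the frame of pad between -0.17 and 0.17 m and height (world z) of tin_c_center between 0.031 and 0.041 m and contact force between tin_c and pad between 0.5 and 2.5 N and linear speed of tin_c below 0.02 m/s and contact force between tin_c and the fingers below 0.05 N)) or ((horizontal distance between tin_b_center and board_center below 0.07 m and height (world z) of tin_b_center between 0.13 and 0.27 m and angle between tin_b_center's own z axis and vertical below 0.2 rad and contact force between tin_b and the fingers above 1.5 N and linear speed of tin_b below 0.03 m/s and contact force between tin_b and tube below 0.05 N and contact force between tin_b and board below 0.05 N and contact force between tin_b and cradle below 0.05 N and contact force between tin_b and jar below 0.05 N and contact force between tin_b and bowl below 0.05 N) and (angle between tin_a_center's own z axis and vertical below 0.08 rad and x of tin_a_center in the frame of pad between -0.06 and 0.06 m and y of tin_a_center in the frame of pad between -0.17 and 0.17 m and height (world z) of tin_a_center between 0.031 and 0.041 m and contact force between tin_a and pad between 0.5 and 2.5 N and linear speed of tin_a below 0.02 m/s and contact force between tin_a and the fingers below 0.05 N) and (angle between tin_c_center's own z axis and vertical below 0.08 rad and x of tin_c_center in the frame of pad between -0.06 and 0.06 m and y of tin_c_center in the frame of pad between -0.17 and 0.17 m and height (world z) of tin_c_center between 0.031 and 0.041 m and contact force between tin_c and pad between 0.5 and 2.5 N and linear speed of tin_c below 0.02 m/s and contact force between tin_c and the fingers below 0.05 N)) or ((horizontal distance between tin_c_center and board_center below 0.07 m and height (world z) of tin_c_center between 0.13 and 0.27 m and angle between tin_c_center's own z axis and vertical below 0.2 rad and contact force between tin_c and the fingers above 1.5 N and linear speed of tin_c below 0.03 m/s and contact force between tin_c and tube below 0.05 N and contact force between tin_c and board below 0.05 N and contact force between tin_c and cradle below 0.05 N and contact force between tin_c and jar below 0.05 N and contact force between tin_c and bowl below 0.05 N) and (angle between tin_a_center's own z axis and vertical below 0.08 rad and x of tin_a_center in the frame of pad between -0.06 and 0.06 m and y of tin_a_center in the frame of pad between -0.17 and 0.17 m and height (world z) of tin_a_center between 0.031 and 0.041 m and contact force between tin_a and pad between 0.5 and 2.5 N and linear speed of tin_a below 0.02 m/s and contact force between tin_a and the fingers below 0.05 N) and (angle between tin_b_center's own z axis and vertical below 0.08 rad and x of tin_b_center in the frame of pad between -0.06 and 0.06 m and y of tin_b_center in the frame of pad between -0.17 and 0.17 m and height (world z) of tin_b_center between 0.031 and 0.041 m and contact force between tin_b and pad between 0.5 and 2.5 N and linear speed of tin_b below 0.02 m/s and contact force between tin_b and the fingers below 0.05 N)))); the arm keeps its last pose, push and grip.
It fails at once if the tube or a tin is dropped or let fall (faster than 0.5 m/s with no finger on it) ((linear speed of tube above 0.5 m/s and contact force between tube and the fingers below 0.02 N) or (linear speed of tin_a above 0.5 m/s and contact force between tin_a and the fingers below 0.02 N) or (linear speed of tin_b above 0.5 m/s and contact force between tin_b and the fingers below 0.02 N) or (linear speed of tin_c above 0.5 m/s and contact force between tin_c and the fingers below 0.02 N)).
It fails at once if a tin is tipped over (more than 0.8 rad) (angle between any of tin_a_center, tin_b_center, tin_c_center's own z axis and vertical above 0.8 rad).
It fails at once if the tube is knocked over onto the table (height (world z) of tube_center below 0.03 m).
It fails at once if the scale, bangle, bowl, calliper, loupe, tweezers or jar is moved more than 30 mm (distance of any of scale, bangle, bowl, calliper, loupe, tweezers, jar from where it was at the start of the episode above 0.03 m).
It also fails if it takes over 72 s, if anything falls off the work surface, if the arm or the gripper's body presses on something with over 40 N, if the wrist force passes 120 N, or if a joint passes its speed limit or range.

## Working session

There is one attempt and no reset: what is moved stays moved. The work goes in short steps, Python scripts to look and compute and a tool call to move; the robot and the scene stay as the last step left them, time stands still between calls to the robot, and variables do not carry over. Pictures are saved under pics/ and viewed, at most 10 in all, crops included, and the job is handed in when it is done.

Besides the shell and the picture viewer there is one more tool, called after "Call:" as name(argument=value, ...) on one line, values as JSON. apply_moves: Moves the arm, as the interface text tells. Its arguments: {"type":"object","properties":{"motion":{"type":"array","items":{"type":"number"}},"newtons":{"type":"number"}},"required":["motion"]}

```bash
mkdir -p pics; cat > h.py <<'E'
import numpy as np, cv2
from cell import get_state, get_image, close_job, cut_out
from scipy.spatial.transform import Rotation as R
def cloud(p, mask, st=None):
    v,u=np.nonzero(mask&(p["depth"]>0)); d=p["depth"][v,u]
    n=cv2.undistortPoints(np.c_[u,v].astype(float)[:,None],p["mtx"],np.array([p["k1"],0,0,0.]))[:,0] if len(u) else np.zeros((0,2))
    X=np.c_[n*d[:,None],d,np.ones(len(d))]
    if "T" in p: T=p["T"]
    else:
        B=np.eye(4);q=st["orientation"];B[:3,:3]=R.from_quat([q[1],q[2],q[3],q[0]]).as_matrix();B[:3,3]=st["tcp_pos"];T=B@p["hand_eye"]
    return (X@np.array(T).T)[:,:3]
def save(p,n): cv2.imwrite(f"pics/{n}.png",p["img"][:,:,::-1])
E
python3 - <<'E'
from h import *
s=get_state();print({k:np.round(v,3) for k,v in s.items()})
for cam in("scene","top"):
    p=get_image(cam);save(p,cam+"0");print(cam,np.round(p["T"],2).tolist())
    for n in["tube","cradle","pad","board","tin_a","scale","bangle","bowl","calliper","loupe","tweezers","jar"]:
        for r in cut_out(p,n):
            if r["confidence"]<.3: continue
            X=cloud(p,r["pixels"])
            if len(X)<5: print(n,r["location"]);continue
            c,sz,a=cv2.minAreaRect(X[:,:2].astype(np.float32))
            print(n,round(r["confidence"],2),np.round(r["location"]),len(X),"rect",np.round(c),np.round(sz),round(a),"z",np.round(np.percentile(X[:,2],[2,50,98])))
E
```

```text
{'clock': np.float64(0.0), 'joints': array([-1.336,  0.126, -0.041,  1.405, -0.   ,  1.571]), 'dq': array([0.001, 0.001, 0.001, 0.002, 0.   , 0.001]), 'tau': array([-1.0000e-03, -4.3592e+01,  3.5292e+01,  1.7000e-02, -0.0000e+00,
       -0.0000e+00]), 'tcp_pos': array([ 122.043, -510.136,  193.532]), 'orientation': array([-0.001,  0.993,  0.117, -0.   ]), 'wrist_force': array([-0.779, -1.096,  0.253]), 'wrist_torque': array([-0.029, -0.04 ,  0.006]), 'gripper_force': np.float64(0.0), 'opening': np.float64(0.997)}
scene [[-0.34, 0.81, -0.48, 957.31], [0.94, 0.29, -0.18, 148.94], [-0.01, -0.51, -0.86, 823.03], [0.0, 0.0, 0.0, 1.0]]
tube 0.81 [274. 181.] 454 rect [448. -46.] [105.  27.] 22 z [ 11.  98. 143.]
tube 0.33 [405. 223.] 5654 rect [439. 283.] [160. 249.] 63 z [ 7. 14. 18.]
cradle 0.97 [300. 253.] 1594 rect [606.  74.] [ 80. 123.] 11 z [ 6. 12. 54.]
pad 0.88 [186. 202.] 3048 rect [ 525. -278.] [350. 124.] 55 z [ 4.  8. 11.]
pad 0.74 [304. 259.] 1628 rect [600.  74.] [ 92. 125.] 11 z [ 2. 12. 54.]
board 0.71 [404. 225.] 5537 rect [444. 283.] [155. 237.] 62 z [ 9. 14. 18.]
tin_a 0
[... 1976 characters left out ...]
32 z [ 5. 19. 28.]
bangle 0.63 [331. 127.] 109 rect [ 763. -156.] [57. 58.] 88 z [19. 27. 34.]
bowl 0.67 [223. 120.] 1254 rect [765. 137.] [113. 115.] 14 z [18. 31. 45.]
calliper 0.92 [290. 271.] 625 rect [380. -36.] [196.  60.] 1 z [ 2.  9. 15.]
calliper 0.73 [372. 204.] 526 rect [ 530. -273.] [63. 61.] 1 z [21. 67. 72.]
calliper 0.6 [398. 152.] 263 rect [ 690. -373.] [44. 66.] 28 z [ 7. 44. 50.]
calliper 0.52 [166. 237.] 4787 rect [443. 287.] [162. 238.] 62 z [ 8. 13. 19.]
loupe 0.73 [406. 228.] 540 rect [ 466. -365.] [61. 62.] 22 z [21. 66. 71.]
loupe 0.58 [400. 154.] 221 rect [ 683. -364.] [39. 46.] 45 z [15. 45. 50.]
jar 0.64 [272. 119.] 193 rect [765.   0.] [36. 37.] 23 z [ 9. 47. 53.]
```

View pics/scene0.png

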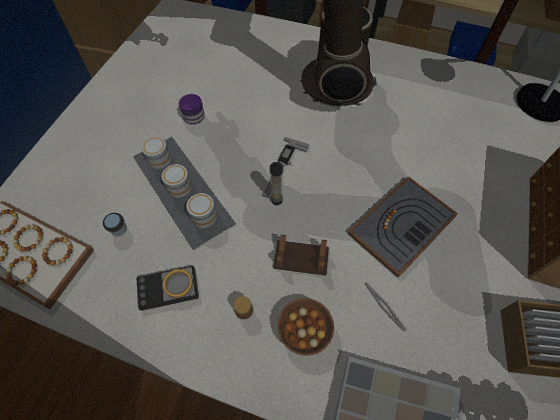

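```bash
python3 - <<'E'
from h import *
for cam in("scene","top"):
    p=get_image(cam)
    X=cloud(p,np.ones((420,560),bool))
    def box(x0,x1,y0,y1,z0,z1): 
        m=(X[:,0]>x0)&(X[:,0]<x1)&(X[:,1]>y0)&(X[:,1]<y1)&(X[:,2]>z0)&(X[:,2]<z1); return X[m]
    for nm,b in [("tubetop",(450,520,-70,10,132,152)),("tinA",(430,500,-410,-325,60,75)),("tinB",(490,570,-315,-235,60,75)),("tinC",(540,630,-220,-140,60,75))]:
        Y=box(*b).astype(np.float32); c,r=cv2.minEnclosingCircle(Y[:,:2]); print(cam,nm,len(Y),np.round(c,1),round(r,1),np.round(Y.mean(0),1))
    Y=box(540,680,-20,180,46,60)
    print("saddle tops",len(Y))
    if len(Y)>20:
        _,l,c=cv2.kmeans(Y[:,:2].astype(np.float32),4,None,(3,50,.1),10,0);print(np.round(c,1),np.bincount(l[:,0]))
    Y=box(540,680,-20,180,7,16).astype(np.float32);print("base",cv2.minAreaRect(Y[:,:2]))
E
```

```text
Traceback (most recent call last):
cv2.error: OpenCV(4.12.0) /io/opencv/modules/imgproc/src/shapedescr.cpp:201: error: (-215:Assertion failed) count >= 0 && (depth == CV_32F || depth == CV_32S) in function 'minEnclosingCircle'
```

The scene shows the purple look-alike at (191,109), the three tins at (155,152), (176,180) and (201,210), the tube at (276,183), the cradle at (302,257) and the board at (403,225).

```bash
python3 - <<'E'
from h import *
for cam in("scene","top"):
    p=get_image(cam)
    X=cloud(p,np.ones((420,560),bool))
    def box(x0,x1,y0,y1,z0,z1): 
        m=(X[:,0]>x0)&(X[:,0]<x1)&(X[:,1]>y0)&(X[:,1]<y1)&(X[:,2]>z0)&(X[:,2]<z1); return np.ascontiguousarray(X[m],dtype=np.float32)
    for nm,b in [("tubetop",(440,520,-80,10,125,160)),("tinA",(430,500,-410,-325,60,75)),("tinB",(490,570,-315,-235,60,75)),("tinC",(540,630,-220,-140,60,75))]:
        Y=box(*b)
        if len(Y)<5: print(nm,len(Y));continue
        c,r=cv2.minEnclosingCircle(Y[:,:2].copy()); print(cam,nm,len(Y),np.round(c,1),round(r,1),np.round(Y.mean(0),1))
    Y=box(540,680,-20,180,44,60)
    print("saddle tops",len(Y))
    if len(Y)>20:
        _,l,c=cv2.kmeans(Y[:,:2].copy(),4,None,(3,50,.1),10,0);print(np.round(c,1),np.bincount(l[:,0]))
    Y=box(540,680,-20,180,7,16);print("base",cv2.minAreaRect(Y[:,:2].copy()))
E
```

```text
scene tubetop 169 [480.6 -30.2] 15.6 [483.6 -30.1 139.3]
scene tinA 393 [ 469.2 -369.3] 33.5 [ 470.5 -367.4   67.4]
scene tinB 486 [ 530.2 -276.2] 33.6 [ 533.  -274.4   68. ]
scene tinC 549 [ 586.9 -179.7] 32.8 [ 589.  -177.7   67.8]
saddle tops 152
[[579.3 115.9]
 [643.1  34.8]
 [624.1 125.2]
 [597.7  25.6]] [41 33 38 40]
base ((610.5244750976562, 75.12600708007812), (70.60250091552734, 122.22112274169922), 11.576631546020508)
top tubetop 115 [480.1 -28.4] 14.8 [479.7 -28.3 140.6]
top tinA 473 [ 466.9 -366.7] 33.2 [ 467.  -366.1   66.9]
top tinB 454 [ 530.8 -274.7] 32.4 [ 530.5 -273.9   66.9]
top tinC 450 [ 586.9 -177.3] 33.1 [ 586.3 -177.8   66.9]
saddle tops 105
[[577.8 118.3]
 [622.2 127.9]
 [595.8  28.6]
 [640.3  37.4]] [23 30 25 27]
base ((610.167724609375, 84.66575622558594), (118.18141174316406, 186.67782592773438), 6.439826488494873)
```

Call:
apply_moves(motion=[0.022,0.04,0.0065,0,0,8.5,1,0.022,0.04,0.0065,0,0,8.5,1,0.022,0.04,0.0065,0,0,8.5,1,0.022,0.04,0.0065,0,0,8.5,1,0.022,0.04,0.0065,0,0,8.5,1,0.022,0.04,0.0065,0,0,8.5,1,0.022,0.04,0.0065,0,0,8.5,1,0.022,0.04,0.0065,0,0,8.5,1,0.022,0.04,0.0065,0,0,8.5,1,0.022,0.04,0.0065,0,0,0,1,0.022,0.04,0.0065,0,0,0,1,0.022,0.04,0.0065,0,0,0,1], newtons=40)

```text
clock: 2.65
tcp_pos: [386.6, -28.7, 272.9]
orientation: [0.0, 0.707, 0.707, 0.0]
wrist_force: [0.7, -0.2, 0.9]
opening: 1.002
gripper_force: 0.0
```

Call:
apply_moves(motion=[0.01,0.02,0,-8,0,0,1,0.01,0.02,0,-8,0,0,1,0.01,0.02,0,-8,0,0,1,0.01,0.02,0,-8,0,0,1,0.01,0.02,0,-8,0,0,1,0.01,0.02,0,-8,0,0,1,0.01,0.02,0,-8,0,0,1,0.01,0.02,0,-8,0,0,1,0.01,0.01,0,-8,0,0,1,0.004,0,0,-8,0,0,1,0,0,0,0,0,0,1,0,0,0,0,0,0,1])

```text
clock: 3.85
tcp_pos: [467.8, 78.4, 185.6]
orientation: [0.447, 0.545, 0.582, -0.405]
wrist_force: [0.5, 0.6, -0.3]
opening: 1.001
gripper_force: 0.0
```

```bash
cat > st.py <<'E'
from h import *
s=get_state();q=s["orientation"];M=R.from_quat([q[1],q[2],q[3],q[0]]).as_matrix()
print("t",round(float(s["clock"]),2),"tcp",np.round(s["tcp_pos"],1),"ztool",np.round(M[:,2],3),"ytool",np.round(M[:,1],3),"j",np.round(s["joints"],2),"F",np.round(s["wrist_force"],2),"open",round(float(s["opening"]),3),"g",s["gripper_force"], "tau",np.round(s["tau"],2))
E
python3 st.py
```

```text
t 3.85 tcp [467.8  78.4 185.6] ztool [ 0.079 -0.959 -0.273] ytool [0.997 0.077 0.016] j [ 0.73  0.66 -0.02  2.02 -0.87  2.81] F [ 0.47  0.57 -0.29] open 1.001 g 0.0 tau [ 2.700e-01 -5.842e+01  2.033e+01  7.350e+00 -9.400e-01  5.000e-02]
```

Call:
apply_moves(motion=[-0.013,-0.005,0,0,0,8,1,-0.013,-0.005,0,0,0,8,1,-0.013,-0.005,0,0,0,8,1,-0.013,-0.005,0,0,0,8,1,0,0,0,0,0,0,1,0,0,0,0,0,0,1,0,0,0,0,0,0,1])

```text
clock: 4.55
tcp_pos: [417.1, 59.7, 187.4]
orientation: [0.542, 0.367, 0.709, -0.262]
wrist_force: [-0.2, -0.5, -1.0]
opening: 0.999
gripper_force: 0.0
```

```bash
python3 st.py
```

```text
t 4.55 tcp [417.1  59.7 187.4] ztool [ 0.576 -0.77  -0.275] ytool [0.805 0.593 0.025] j [ 0.95  0.25 -0.58  1.56 -1.16  2.46] F [-0.16 -0.47 -1.02] open 0.999 g 0.0 tau [ 3.500e-01 -3.981e+01  2.123e+01  5.930e+00 -1.950e+00 -1.000e-02]
```

Call:
apply_moves(motion=[-0.0025,-0.002,-0.02,0,0,0,1,0,0,-0.02,0,0,0,1,0,0,-0.02,0,0,0,1,0,0,-0.01,0,0,0,1,0,0,0,0,0,0,1,0,0,0,0,0,0,1])

```text
clock: 5.15
tcp_pos: [413.9, 56.7, 115.8]
orientation: [0.542, 0.365, 0.709, -0.265]
wrist_force: [0.1, 0.0, -0.6]
opening: 1.002
gripper_force: 0.0
```

```bash
python3 st.py; python3 - <<'E'
from h import *
s=get_state();p=get_image("wrist");save(p,"w1");print(np.round(p["hand_eye"],2).tolist(),p["mtx"].tolist())
for r in cut_out(p,"tube")[:2]:
    X=cloud(p,r["pixels"],s);print(r["confidence"],r["location"],len(X),np.round(np.percentile(X,[5,50,95],axis=0)) if len(X) else 0)
E
```

```text
t 5.15 tcp [413.9  56.7 115.8] ztool [ 0.575 -0.771 -0.272] ytool [0.805 0.593 0.019] j [ 0.95  0.35 -0.65  1.4  -1.16  2.46] F [ 0.15  0.04 -0.59] open 1.002 g 0.0 tau [ -0.06 -39.78  17.92   5.77  -1.95  -0.  ]
[[0.0, -0.96, -0.28, 70.66], [1.0, 0.0, -0.0, 1.2], [0.0, -0.28, 0.96, -181.16], [0.0, 0.0, 0.0, 1.0]] [[347.1343821332639, 0.0, 277.7875022116929], [0.0, 347.1343821332639, 203.4392054878649], [0.0, 0.0, 1.0]]
0.85 [278.6, 170.5] 5684 [[465. -31.   7.]
 [471. -17.  71.]
 [487. -13. 134.]]
0.16 [212.0, 164.1] 1770 [[ 499. -275.   10.]
 [ 517. -248.   38.]
 [ 549. -242.   66.]]
```

View pics/w1.png

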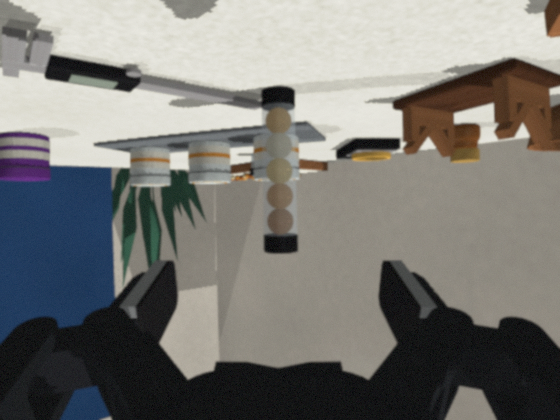

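Call:
apply_moves(motion=[0.0144,-0.019,-0.0068,0,0,0,1,0.0144,-0.019,-0.0068,0,0,0,1,0.0144,-0.019,-0.0068,0,0,0,1,0.0144,-0.019,-0.0068,0,0,0,1,0.0144,-0.019,-0.0068,0,0,0,1,0.004,-0.005,-0.002,0,0,0,1,0,0,0,0,0,0,0.4,0,0,0,0,0,0,0.1,0,0,0,0,0,0,-0.1,0,0,0,0,0,0,-0.3,0,0,0,0,0,0,-1,0,0,0,0,0,0,-1], newtons=40)

```text
clock: 6.45
tcp_pos: [487.5, -41.0, 79.6]
orientation: [0.541, 0.364, 0.71, -0.265]
wrist_force: [-0.6, 0.3, 0.4]
opening: 0.017
gripper_force: 0.0
```

Call:
apply_moves(motion=[0,0,0,0,0,0,-1,0,0,0,0,0,0,-1,0,0,0,0,0,0,-1,0,0,0,0,0,0,-1])

```text
clock: 6.85
tcp_pos: [487.4, -41.4, 79.6]
orientation: [0.541, 0.364, 0.71, -0.265]
wrist_force: [0.0, 0.1, 0.4]
opening: 0.001
gripper_force: 0.0
```

```bash
python3 st.py; python3 - <<'E'
from h import *
s=get_state();p=get_image("wrist");save(p,"w2")
E
```

```text
t 6.85 tcp [487.4 -41.4  79.6] ztool [ 0.576 -0.771 -0.273] ytool [0.804 0.594 0.018] j [ 0.63  0.12 -0.93  0.47 -1.29  1.54] F [0.02 0.09 0.4 ] open 0.001 g 0.0 tau [ 2.000e-02 -3.105e+01  2.296e+01 -3.600e-01 -3.080e+00  0.000e+00]
```

View pics/w2.png

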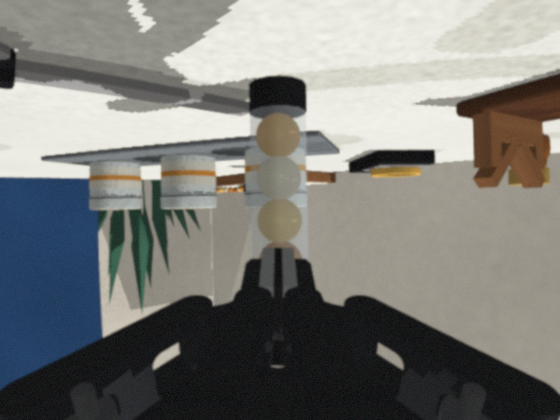

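Picture: the fingers are shut at (278,260) short of the tube, which still stands at column 278. I'll measure where it is now.

```bash
python3 - <<'E'
from h import *
for cam in("wrist","scene","top"):
    s=get_state();p=get_image(cam)
    for r in cut_out(p,"tube")[:1]:
        X=cloud(p,r["pixels"],s);print(cam,r["confidence"],r["location"],len(X),np.round(np.percentile(X,[5,50,95],axis=0)).tolist())
        for z0,z1 in((15,60),(60,110),(110,150)):
            Y=X[(X[:,2]>z0)&(X[:,2]<z1)]
            if len(Y): print(z0,len(Y),np.round(np.percentile(Y[:,:2],[5,50,95],axis=0)).tolist())
E
```

```text
wrist 0.89 [278.1, 164.9] 10048 [[465.0, -30.0, 5.0], [471.0, -17.0, 44.0], [485.0, -13.0, 84.0]]
15 5213 [[465.0, -30.0], [471.0, -17.0], [485.0, -13.0]]
60 2960 [[465.0, -30.0], [471.0, -17.0], [485.0, -13.0]]
110 257 [[468.0, -20.0], [470.0, -18.0], [472.0, -16.0]]
scene 0.85 [274.9, 182.8] 503 [[470.0, -42.0, 7.0], [491.0, -28.0, 95.0], [495.0, -18.0, 142.0]]
15 111 [[482.0, -41.0], [492.0, -27.0], [495.0, -18.0]]
60 146 [[483.0, -42.0], [492.0, -26.0], [495.0, -17.0]]
110 205 [[470.0, -43.0], [488.0, -29.0], [495.0, -18.0]]
top 0.43 [284.2, 220.3] 181 [[466.0, -41.0, 3.0], [477.0, -29.0, 139.0], [494.0, -16.0, 144.0]]
15 20 [[466.0, -39.0], [467.0, -27.0], [474.0, -16.0]]
60 22 [[466.0, -40.0], [468.0, -27.0], [477.0, -14.0]]
110 125 [[467.0, -39.0], [479.0, -29.0], [492.0, -17.0]]
```

```bash
python3 - <<'E'
from h import *
s=get_state();p=get_image("wrist")
for v in range(200,340,10):
    m=np.zeros((420,560),bool);m[v,270:287:8]=1
    X=cloud(p,m,s);print(v,p["depth"][v,262:295:8],np.round(X).tolist())
p=get_image("top");X=cloud(p,np.ones((420,560),bool));m=(abs(X[:,0]-450)<70)&(abs(X[:,1]-0)<80)&(X[:,2]>60);
Y=X[m];
# extent along dir
d=np.array([.599,-.8,0]);t=(Y-[480,-29,0])@d;print(np.round(np.c_[Y,t][np.argsort(t)][::8]).astype(int).tolist())
save(p,"top2");cv2.imwrite("pics/top2c.png",cv2.resize(p["img"][150:300,200:360,::-1],None,fx=4,fy=4))
E
```

```text
200 [166.66646 164.73781 163.85574 164.23969 166.32396] [[468.0, -20.0, 61.0], [471.0, -17.0, 61.0], [474.0, -15.0, 61.0]]
210 [166.35973 163.59554 163.28651 164.10423 166.1625 ] [[468.0, -19.0, 65.0], [471.0, -16.0, 65.0], [474.0, -15.0, 65.0]]
220 [167.05083 165.04637 163.73755 165.9132  165.02283] [[468.0, -20.0, 70.0], [471.0, -17.0, 70.0], [475.0, -16.0, 70.0]]
230 [166.63962 164.83572 165.01141 164.23752 166.73749] [[468.0, -20.0, 75.0], [471.0, -18.0, 75.0], [474.0, -15.0, 75.0]]
240 [166.18326 165.2957  163.67453 162.57314 165.50842] [[468.0, -20.0, 80.0], [471.0, -17.0, 79.0], [473.0, -13.0, 79.0]]
250 [147.8626  147.48628 147.4205  146.91127 166.81174] [[458.0, -6.0, 82.0], [461.0, -3.0, 82.0], [463.0, -1.0, 82.0]]
260 [136.88544 137.19662 137.579   138.13303 137.9406 ] [[452.0, 3.0, 84.0], [455.0, 4.0, 85.0], [458.0, 6.0, 85.0]]
270 [130.11475 129.52606 129.41515 129.43646 129.37398] [[448.0, 9.0, 87.0], [450.0, 11.0, 87.0], [452.0, 13.0, 87.0]]
280 [121.12127 122.2132  122.192   120.75091 121.94006] [[443.0, 15.0, 89.0], [446.0, 17.0, 89.0], [447.0, 20.0, 89.0]]
290 [113.
[... 2866 characters left out ...]
444, 11, 109, -53], [444, 8, 110, -51], [454, 13, 113, -49], [447, 6, 107, -47], [457, 11, 106, -46], [450, 3, 105, -44], [450, 1, 108, -42], [460, 6, 106, -40], [446, -7, 89, -38], [462, 3, 108, -37], [455, -4, 104, -35], [455, -7, 102, -33], [465, -1, 103, -31], [465, -4, 104, -29], [463, -9, 103, -26], [466, -12, 99, -22], [469, -19, 122, -15], [477, -14, 67, -14], [469, -22, 139, -12], [465, -27, 131, -11], [474, -22, 142, -9], [467, -29, 142, -8], [466, -32, 126, -6], [472, -29, 144, -5], [484, -21, 139, -3], [487, -21, 142, -2], [479, -29, 139, 0], [492, -21, 141, 1], [478, -34, 134, 3], [477, -36, 143, 4], [489, -29, 141, 5], [482, -36, 139, 7], [477, -42, 94, 9], [492, -34, 141, 11]]
```

View pics/top2c.png

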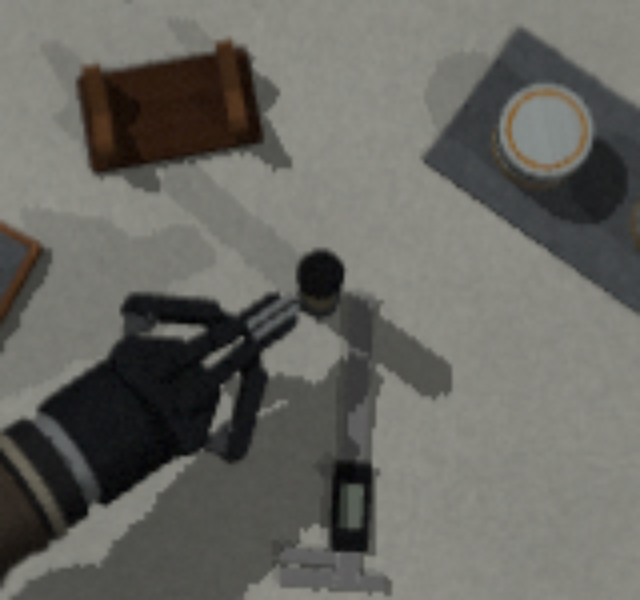

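Both cameras show the shut fingertips about 36 mm short of the reported TCP, just in front of the untouched tube, which shows at (320,280) in the crop. I'll back off, open, and go 40 mm deeper.

Call:
apply_moves(motion=[-0.006,0.008,0.003,0,0,0,-1,0,0,0,0,0,0,1,0,0,0,0,0,0,1,0,0,0,0,0,0,1,0,0,0,0,0,0,1,0,0,0,0,0,0,1,0,0,0,0,0,0,1])

```text
clock: 8.0
tcp_pos: [481.4, -33.6, 82.6]
orientation: [0.541, 0.365, 0.71, -0.265]
wrist_force: [0.3, -0.3, 0.8]
opening: 0.994
gripper_force: 0.0
```

```bash
python3 st.py; python3 - <<'E'
from h import *
s=get_state();p=get_image("wrist")
# finger tips in tool frame
q=dict(p);q["T"]=p["hand_eye"]
X=cloud(q,np.ones((420,560),bool))
for sgn in(1,-1):
    m=(X[:,1]*sgn>25)&(X[:,1]*sgn<75)&(abs(X[:,0])<30)&(X[:,2]<30);Y=X[m];i=Y[:,2].argsort();print(sgn,len(Y),np.round(Y[i][-1:-200:-25]).tolist())
E
```

```text
t 8.0 tcp [481.4 -33.6  82.6] ztool [ 0.575 -0.771 -0.273] ytool [0.804 0.594 0.019] j [ 0.65  0.14 -0.9   0.58 -1.29  1.64] F [ 0.35 -0.32  0.83] open 0.994 g 0.0 tau [ -0.06 -31.83  22.58   0.35  -3.06  -0.  ]
1 18003 [[0.0, 44.0, -51.0], [0.0, 43.0, -52.0], [-1.0, 44.0, -53.0], [-10.0, 43.0, -54.0], [4.0, 44.0, -55.0], [-9.0, 44.0, -55.0], [-12.0, 44.0, -56.0], [7.0, 44.0, -56.0]]
-1 17018 [[2.0, -42.0, -51.0], [7.0, -42.0, -53.0], [-3.0, -41.0, -54.0], [9.0, -41.0, -54.0], [-4.0, -41.0, -55.0], [3.0, -41.0, -56.0], [-2.0, -41.0, -56.0], [-10.0, -41.0, -57.0]]
```

Call:
apply_moves(motion=[0.008,-0.0105,-0.0034,0,0,0,1,0.008,-0.0105,-0.0034,0,0,0,1,0.008,-0.0105,-0.0034,0,0,0,1,0.0085,-0.0105,-0.0034,0,0,0,1,0,0,0,0,0,0,1,0,0,0,0,0,0,0.4,0,0,0,0,0,0,0.1,0,0,0,0,0,0,-0.1,0,0,0,0,0,0,-0.3,0,0,0,0,0,0,-1,0,0,0,0,0,0,-1,0,0,0,0,0,0,-1], newtons=40)

```text
clock: 9.25
tcp_pos: [514.2, -75.1, 69.2]
orientation: [0.542, 0.364, 0.71, -0.265]
wrist_force: [0.5, 0.3, 1.5]
opening: 0.339
gripper_force: 39.0
```

```bash
python3 st.py; python3 - <<'E'
from h import *
p=get_image("top")
X=cloud(p,np.ones((420,560),bool));Y=X[(abs(X[:,0]-480)<35)&(abs(X[:,1]+29)<40)&(X[:,2]>132)&(X[:,2]<150)].astype(np.float32);print(len(Y),cv2.minEnclosingCircle(Y[:,:2].copy()))
E
```

```text
t 9.25 tcp [514.2 -75.1  69.2] ztool [ 0.576 -0.771 -0.273] ytool [0.804 0.594 0.019] j [ 0.51  0.09 -1.05 -0.   -1.27  1.14] F [0.46 0.34 1.48] open 0.339 g 39.03655529022217 tau [ -0.58 -28.7   22.28  -2.87  -2.73  -0.06]
115 ((480.66314697265625, -28.43745994567871), 14.876224517822266)
```

Call:
apply_moves(motion=[0,0,0.015,0,0,0,-1,0,0,0.025,0,0,0,-1,0,0,0.035,0,0,0,-1,0,0,0.035,0,0,0,-1,0,0,0.03,0,0,0,-1,0,0,0,0,0,0,-1,0,0,0,0,0,0,-1])

```text
clock: 10.0
tcp_pos: [513.8, -75.4, 208.9]
orientation: [0.541, 0.365, 0.71, -0.264]
wrist_force: [-0.3, 0.6, -1.9]
opening: 0.338
gripper_force: 39.3
```

```bash
python3 st.py
```

```text
t 10.0 tcp [513.8 -75.4 208.9] ztool [ 0.576 -0.77  -0.274] ytool [0.804 0.594 0.019] j [ 0.51 -0.16 -0.87  0.43 -1.26  1.14] F [-0.33  0.55 -1.86] open 0.338 g 39.33501362800598 tau [ 3.000e-02 -2.476e+01  3.578e+01 -3.320e+00 -3.150e+00  0.000e+00]
```

Call:
apply_moves(motion=[0.0087,0.0138,-0.0033,6.58,4.86,0,-1,0.0087,0.0138,-0.0033,6.58,4.86,0,-1,0.0087,0.0138,-0.0033,6.58,4.86,0,-1,0.0087,0.0138,-0.0033,6.58,4.86,0,-1,0.0087,0.0138,-0.0033,6.58,4.86,0,-1,0.0087,0.0138,-0.0033,6.58,4.86,0,-1,0.0087,0.0138,-0.0033,6.58,4.86,0,-1,0.0087,0.0138,-0.0033,6.58,4.86,0,-1,0.0087,0.0138,-0.0033,6.58,4.86,0,-1,0.0087,0.0138,-0.0033,6.58,4.86,0,-1,0.0087,0.0138,-0.0033,6.58,4.86,0,-1])

```text
clock: 11.1
tcp_pos: [610.1, 76.6, 171.1]
orientation: [-0.125, 0.454, 0.88, 0.064]
wrist_force: [0.1, 0.7, -0.9]
opening: 0.34
gripper_force: 39.4
```

Call:
apply_moves(motion=[0,0,0,0,0,-8.3,-1,0,0,0,0,0,-8.3,-1,0,0,0,0,0,-8.3,-1,0,0,0,0,0,0,-1,0,0,0,0,0,0,-1,0,0,0,0,0,0,-1])

```text
clock: 11.7
tcp_pos: [609.4, 76.5, 171.8]
orientation: [-0.107, 0.632, 0.762, 0.088]
wrist_force: [-0.6, -0.2, -1.4]
opening: 0.336
gripper_force: 39.6
```

```bash
python3 st.py; python3 - <<'E'
from h import *
s=get_state();p=get_image("scene");p2=get_image("top");w=get_image("wrist")
for n,q in(("scene",p),("top",p2),("wrist",w)):
    for r in cut_out(q,"tube")[:2]:
        X=cloud(q,r["pixels"],s)
        if len(X)>5: print(n,r["confidence"],len(X),cv2.minAreaRect(X[:,:2].astype(np.float32).copy()),np.percentile(X,[5,50,95],axis=0).round().tolist())
    X=cloud(q,np.ones((420,560),bool),s);Y=X[(abs(X[:,0]-610)<80)&(abs(X[:,1]-76)<90)&(X[:,2]>44)&(X[:,2]<58)].astype(np.float32)
    print("saddles",len(Y),cv2.minAreaRect(Y[:,:2].copy()) if len(Y)>5 else 0)
save(w,"w3");save(p,"s3")
cv2.imwrite("pics/s3c.png",np.hstack([cv2.resize(p["img"][130:330,200:400,::-1],(400,400)),cv2.resize(w["img"][:,:,::-1],(400,400))]))
E
```

```text
t 11.7 tcp [609.4  76.5 171.8] ztool [-0.052  0.268 -0.962] ytool [ 0.983  0.185 -0.001] j [-0.02  0.34  0.15  1.44  0.27  1.36] F [-0.58 -0.17 -1.39] open 0.336 g 39.62759613990784 tau [-1.700e-01 -5.737e+01  3.496e+01  6.200e-01  9.400e-01 -2.000e-02]
scene 0.85 917 ((557.9514770507812, 68.9013442993164), (208.438720703125, 199.76084899902344), 15.426413536071777) [[589.0, 12.0, 226.0], [611.0, 98.0, 241.0], [633.0, 140.0, 245.0]]
saddles 172 ((610.2565307617188, 75.07164001464844), (62.27653121948242, 104.76140594482422), 10.819933891296387)
top 0.89 340 ((636.017333984375, 119.8426513671875), (98.07540130615234, 63.867576599121094), 10.81417465209961) [[587.0, 87.0, 233.0], [600.0, 115.0, 241.0], [616.0, 142.0, 245.0]]
saddles 58 ((600.9181518554688, 123.52104949951172), (61.119049072265625, 12.075243949890137), 11.666651725769043)
wrist 0.56 22257 ((605.61181640625, 87.00347900390625), (79.7361068725586, 318.73699951171875), 11.674736022949219) [[590.0, 44.0, 234.0], [606.0, 93.0, 242.0], [623.0, 141.0, 244.0]]
saddles 0 0
```

View pics/s3c.png

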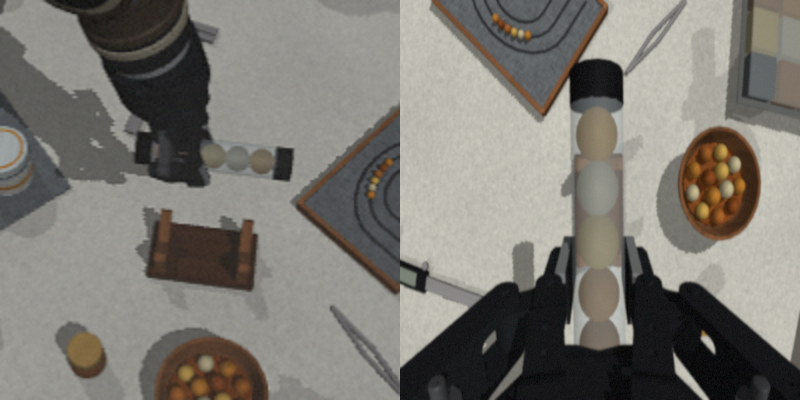

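Tube is horizontal in the fingers, left end cap at (148,150) and right at (285,163) in the left picture. I'll measure its axis and ends.

```bash
python3 - <<'E'
from h import *
s=get_state();d=np.array([-.196,.981]);c=np.array([.981,.196])
for n in("scene","top","wrist"):
    q=get_image(n);X=cloud(q,np.ones((420,560),bool),s)
    a=(X[:,:2]-[610,76])@d;b=(X[:,:2]-[610,76])@c
    m=(X[:,2]>205)&(X[:,2]<250)&(abs(b)<32)&(a<120)
    for lo,hi in((40,60),(60,75),(25,40)):
        k=m&(a>lo)&(a<hi)
        if k.sum()>5: print(n,lo,k.sum(),"lat",np.percentile(b[k],[3,97]).round(1),"ztop",np.percentile(X[k,2],[50,95]).round(1))
    k=m&(a>0);print(n,"end +",np.percentile(a[k],[97,99.5]).round(1))
    k=m&(a<-40)&(X[:,2]<246);print(n,"end -",k.sum(),np.percentile(a[k],[.5,3]).round(1) if k.sum()>3 else 0)
E
```

```text
scene 40 189 lat [-9.7 13.6] ztop [241.9 245.4]
scene 60 81 lat [-9.7 13.7] ztop [242.3 245.5]
scene 25 134 lat [-9.3 13.9] ztop [242.  245.3]
scene end + [66.8 68.6]
scene end - 158 [-71.1 -70.4]
top 40 113 lat [-14.  12.] ztop [241.3 246.1]
top 60 66 lat [-14.9  12.2] ztop [241.1 246.6]
top 25 81 lat [-14.4  12.1] ztop [241.  247.2]
top end + [69.6 71.4]
top end - 0 0
wrist 40 4104 lat [-13.3  12.8] ztop [242.4 244.5]
wrist 60 2290 lat [-13.5  13.3] ztop [242.6 244.7]
wrist 25 3076 lat [-13.2  12.7] ztop [242.4 244.5]
wrist end + [69.1 70.9]
wrist end - 6 [-41.2 -41.1]
```

Call:
apply_moves(motion=[0,0,-0.03,0,0,0,-1,0,0,-0.04,0,0,0,-1,0,0,-0.04,0,0,0,-1,0,0,-0.03,0,0,0,-1,0,0,-0.016,0,0,0,-1,0,0,-0.01,0,0,0,-1,0,0,-0.006,0,0,0,-1,0,0,-0.004,0,0,0,-1,0,0,0,0,0,0,-1,0,0,0,0,0,0,-1])

```text
clock: 13.15
tcp_pos: [610.3, 76.4, -2.3]
orientation: [-0.105, 0.633, 0.762, 0.089]
wrist_force: [-0.2, -0.1, -1.4]
opening: 0.337
gripper_force: 39.6
```

Call:
apply_moves(motion=[0,0,-0.001,0,0,0,-1,0,0,-0.001,0,0,0,-1,0,0,0,0,0,0,-1])

```text
clock: 13.45
tcp_pos: [609.7, 76.4, -5.1]
orientation: [-0.106, 0.633, 0.761, 0.088]
wrist_force: [0.1, -0.5, -1.6]
opening: 0.338
gripper_force: 39.6
```

Call:
apply_moves(motion=[0,0,-0.001,0,0,0,-1,0,0,-0.001,0,0,0,-1,0,0,0,0,0,0,-1])

```text
clock: 13.75
tcp_pos: [610.2, 76.6, -6.2]
orientation: [-0.106, 0.633, 0.761, 0.089]
wrist_force: [-0.7, 0.3, 5.4]
opening: 0.338
gripper_force: 40.0
```

Call:
apply_moves(motion=[0,0,0,0,0,0,-0.25,0,0,0,0,0,0,-0.1,0,0,0,0,0,0,0.1,0,0,0,0,0,0,0.2,0,0,0,0,0,0,0.2,0,0,0,0,0,0,0.2], newtons=20)

```text
clock: 14.35
tcp_pos: [609.6, 76.4, -7.3]
orientation: [-0.106, 0.633, 0.761, 0.088]
wrist_force: [0.5, 0.3, 0.2]
opening: 0.598
gripper_force: 0.0
```

Call:
apply_moves(motion=[0.001,-0.005,0.018,0,0,0,0.2,0.001,-0.005,0.018,0,0,0,0.2,0.001,-0.01,0.036,0,0,0,0.2,0.001,-0.01,0.036,0,0,0,0.2,0,-0.01,0.04,0,0,0,1,0,0,0.04,0,0,0,1,0,0,0,0,0,0,1])

```text
clock: 15.05
tcp_pos: [616.1, 36.0, 187.1]
orientation: [-0.102, 0.633, 0.762, 0.091]
wrist_force: [0.4, -0.6, 0.8]
opening: 1.001
gripper_force: 0.0
```

```bash
python3 st.py; python3 - <<'E'
from h import *
s=get_state();d=np.array([-.196,.981]);c=np.array([.981,.196])
for n in("scene","wrist"):
    q=get_image(n);X=cloud(q,np.ones((420,560),bool),s)
    a=(X[:,:2]-[610,76])@d;b=(X[:,:2]-[610,76])@c
    m=(X[:,2]>56)&(X[:,2]<75)&(abs(b)<32)&(abs(a)<90)
    for lo,hi in((-70,-40),(-20,20),(40,70)):
        k=m&(a>lo)&(a<hi)
        if k.sum()>5: print(n,lo,k.sum(),"lat",np.percentile(b[k],[3,97]).round(1),"ztop",np.percentile(X[k,2],[50,95]).round(1))
    k=m;print(n,"ends",np.percentile(a[k],[.5,99.5]).round(1))
E
```

```text
t 15.05 tcp [616.1  36.  187.1] ztool [-0.04   0.268 -0.963] ytool [0.983 0.182 0.009] j [-0.08  0.35  0.21  1.49  0.27  1.29] F [ 0.37 -0.58  0.81] open 1.001 g 0.0 tau [ -0.28 -55.76  34.11   1.93   0.82  -0.  ]
scene -70 161 lat [-11.   13.3] ztop [63.8 66.7]
scene -20 208 lat [-10.6  12.7] ztop [64.3 67.2]
scene 40 155 lat [-11.9  13.1] ztop [63.9 66.9]
scene ends [-71.1  67.4]
wrist -70 1064 lat [-23.6  25.8] ztop [66.2 69. ]
wrist -20 1344 lat [-12.3  14.3] ztop [66.4 68.8]
wrist 40 1119 lat [-24.   26.3] ztop [66.  68.8]
wrist ends [-68.2  69.7]
```

Call:
apply_moves(motion=[-0.0036,-0.0268,0,-7.67,-1.44,0,1,-0.0036,-0.0268,0,-7.67,-1.44,0,1,-0.0036,-0.0268,0,0,0,-7.2,1,-0.0036,-0.0268,0,0,0,-7.2,1,-0.0036,-0.0268,0,0,0,-7.2,1,-0.0036,-0.0268,-0.03,0,0,-7.2,1,-0.0036,-0.0268,-0.04,0,0,-7.2,1,-0.0036,-0.0268,-0.04,0,0,-7.2,1,0,0,0,0,0,0,1,0,0,0,0,0,0,1,0,0,0,0,0,0,1])

```text
clock: 16.25
tcp_pos: [585.4, -177.4, 71.5]
orientation: [-0.001, 0.877, 0.48, 0.002]
wrist_force: [0.0, -0.3, 0.3]
opening: 1.0
gripper_force: 0.0
```

```bash
python3 st.py; python3 - <<'E'
from h import *
s=get_state();w=get_image("wrist");save(w,"w4")
X=cloud(w,np.ones((420,560),bool),s)
for n,c in(("A",(468.5,-367)),("B",(531,-274.5)),("C",(587.5,-178.5))):
    k=(np.hypot(X[:,0]-c[0],X[:,1]-c[1])<45)&(X[:,2]>60)&(X[:,2]<72)
    if k.sum()>20: print(n,k.sum(),cv2.minEnclosingCircle(X[k,:2].astype(np.float32).copy()))
f=[]
for i in range(6): f.append(get_state()["wrist_force"]);get_image("wrist")
print(np.round(np.mean(f,0),2),np.round(np.std(f,0),2))
E
```

```text
t 16.25 tcp [ 585.4 -177.4   71.5] ztool [ 0.004  0.003 -1.   ] ytool [ 0.842 -0.539  0.001] j [-0.3   0.31 -0.08  1.18  0.    1.84] F [ 0.   -0.27  0.29] open 1.0 g 0.0 tau [-6.600e-01 -5.310e+01  3.331e+01  2.000e-02 -1.000e-02 -0.000e+00]
B 1245 ((540.807861328125, -259.392822265625), 26.32840347290039)
C 9237 ((586.8501586914062, -178.16490173339844), 32.43368148803711)
[-0.12 -0.28 -0.25] [0.25 0.6  0.56]
```

View pics/w4.png

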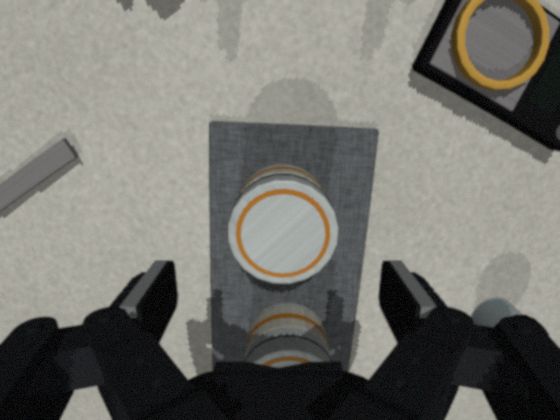

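The wrist view shows tin C's lid at (283,230), midway between the open fingers. I'll descend, grip, lift slightly and weigh.

Call:
apply_moves(motion=[0.0015,-0.0008,-0.025,0,0,0,1,0,0,-0.03,0,0,0,1,0,0,-0.025,0,0,0,1,0,0,-0.015,0,0,0,1,0,0,-0.003,0,0,0,1,0,0,0,0,0,0,1,0,0,0,0,0,0,0.7,0,0,0,0,0,0,0.55,0,0,0,0,0,0,0.4,0,0,0,0,0,0,0.2,0,0,0,0,0,0,0.2], newtons=40)

```text
clock: 17.7
tcp_pos: [587.5, -179.2, -25.7]
orientation: [0.0, 0.878, 0.479, 0.003]
wrist_force: [0.6, 0.4, 6.2]
opening: 0.735
gripper_force: 43.5
```

Call:
apply_moves(motion=[0,0,0.004,0,0,0,0.2,0,0,0.008,0,0,0,0.2,0,0,0.01,0,0,0,0.2,0,0,0,0,0,0,0.2,0,0,0,0,0,0,0.2,0,0,0,0,0,0,0.2])

```text
clock: 18.3
tcp_pos: [586.1, -178.7, -5.5]
orientation: [-0.001, 0.878, 0.479, 0.002]
wrist_force: [0.1, -0.4, -1.8]
opening: 0.739
gripper_force: 43.4
```

```bash
cat > weigh.py <<'E'
from h import *
f=[]
for i in range(14): f.append(get_state()["wrist_force"]);w=get_image("wrist")
print("weigh",np.round(np.mean(f,0),2),np.round(np.std(f,0),2))
E
python3 st.py; python3 weigh.py
```

```text
t 18.3 tcp [ 586.1 -178.7   -5.5] ztool [ 0.002  0.003 -1.   ] ytool [ 0.842 -0.54   0.   ] j [-0.3   0.36 -0.19  1.02  0.    1.84] F [ 0.1  -0.37 -1.83] open 0.739 g 43.35541784763336 tau [-0.000e+00 -5.724e+01  3.392e+01 -3.000e-02  1.000e-02  0.000e+00]
weigh [-0.05  0.19 -1.56] [0.43 0.54 0.34]
```

Tin C weighs about 1.5 N, so it's a light one. I'll set it back and move on to B.

Call:
apply_moves(motion=[0,0,-0.01,0,0,0,0.2,0,0,-0.008,0,0,0,0.2,0,0,-0.003,0,0,0,0.2,0,0,-0.001,0,0,0,0.2,0,0,0,0,0,0,0.2,0,0,0,0,0,0,0.2])

```text
clock: 19.6
tcp_pos: [585.8, -178.6, -25.9]
orientation: [-0.001, 0.878, 0.479, 0.002]
wrist_force: [-5.8, 1.4, 14.3]
opening: 0.743
gripper_force: 44.5
```

Call:
apply_moves(motion=[0,0,0,0,0,0,0.52,0,0,0,0,0,0,0.65,0,0,0,0,0,0,0.8,0,0,0,0,0,0,1,0,0,0,0,0,0,1,0,0,0,0,0,0,1,0,0,0.02,0,0,0,1,0,0,0.04,0,0,0,1,0,0,0.04,0,0,0,1])

```text
clock: 20.5
tcp_pos: [585.5, -178.6, 73.0]
orientation: [-0.001, 0.878, 0.479, 0.001]
wrist_force: [1.6, -0.3, -0.0]
opening: 1.0
gripper_force: 0.0
```

Call:
apply_moves(motion=[-0.0185,-0.032,0,0,0,0,1,-0.0185,-0.032,0,0,0,0,1,-0.0185,-0.032,0,0,0,0,1,0,0,0,0,0,0,1,0,0,0,0,0,0,1])

```text
clock: 21.0
tcp_pos: [530.5, -275.3, 72.7]
orientation: [-0.001, 0.878, 0.479, 0.002]
wrist_force: [0.3, -0.1, -0.3]
opening: 1.003
gripper_force: 0.0
```

```bash
python3 st.py; python3 - <<'E'
from h import *
s=get_state();w=get_image("wrist")
X=cloud(w,np.ones((420,560),bool),s)
for n,c in(("A",(468.5,-367)),("B",(531,-274.5)),("C",(587.5,-178.5))):
    k=(np.hypot(X[:,0]-c[0],X[:,1]-c[1])<45)&(X[:,2]>60)&(X[:,2]<72)
    if k.sum()>20: print(n,k.sum(),cv2.minEnclosingCircle(X[k,:2].astype(np.float32).copy()),np.round(np.median(X[k,2]),1))
E
```

```text
t 21.0 tcp [ 530.5 -275.3   72.7] ztool [ 0.003  0.003 -1.   ] ytool [ 0.841 -0.542  0.001] j [-0.48  0.29 -0.11  1.18  0.    1.66] F [ 0.26 -0.12 -0.28] open 1.003 g 0.0 tau [-1.270e+00 -5.323e+01  3.443e+01  1.000e-02 -7.000e-02 -3.000e-02]
A 1283 ((476.4595947265625, -353.0024719238281), 27.46739387512207) 66.4
B 9164 ((530.4691772460938, -274.0458068847656), 32.25643539428711) 67.2
C 9376 ((585.4825439453125, -177.6524200439453), 32.24003601074219) 67.1
```

Call:
apply_moves(motion=[0,0.001,-0.025,0,0,0,1,0,0,-0.03,0,0,0,1,0,0,-0.025,0,0,0,1,0,0,-0.015,0,0,0,1,0,0,-0.003,0,0,0,1,0,0,0,0,0,0,1,0,0,0,0,0,0,0.7,0,0,0,0,0,0,0.55,0,0,0,0,0,0,0.4,0,0,0,0,0,0,0.2,0,0,0,0,0,0,0.2], newtons=40)

```text
clock: 22.15
tcp_pos: [531.9, -274.2, -23.8]
orientation: [0.0, 0.878, 0.479, 0.003]
wrist_force: [0.4, 1.4, 6.3]
opening: 0.74
gripper_force: 44.2
```

Call:
apply_moves(motion=[0,0,0.004,0,0,0,0.2,0,0,0.008,0,0,0,0.2,0,0,0.01,0,0,0,0.2,0,0,0,0,0,0,0.2,0,0,0,0,0,0,0.2,0,0,0,0,0,0,0.2])

```text
clock: 22.75
tcp_pos: [530.6, -273.7, -3.5]
orientation: [-0.001, 0.878, 0.479, 0.002]
wrist_force: [-0.2, -0.2, -1.7]
opening: 0.74
gripper_force: 44.1
```

```bash
python3 st.py; python3 weigh.py
```

```text
t 22.75 tcp [ 530.6 -273.7   -3.5] ztool [ 0.002  0.003 -1.   ] ytool [ 0.841 -0.54   0.   ] j [-0.48  0.33 -0.23  1.02  0.    1.66] F [-0.22 -0.21 -1.74] open 0.74 g 44.07287299633026 tau [-1.000e-02 -5.514e+01  3.366e+01 -2.000e-02  1.000e-02  0.000e+00]
weigh [-0.    0.12 -1.19] [0.48 0.42 0.41]
```

B is light too, at about 1.2 N. I'll set it back and take A.

Call:
apply_moves(motion=[0,0,-0.01,0,0,0,0.2,0,0,-0.007,0,0,0,0.2,0,0,-0.002,0,0,0,0.2,0,0,-0.001,0,0,0,0.2,0,0,0,0,0,0,0.2])

```text
clock: 23.95
tcp_pos: [530.8, -273.8, -23.4]
orientation: [-0.001, 0.878, 0.479, 0.002]
wrist_force: [-0.3, -0.1, -2.4]
opening: 0.739
gripper_force: 44.0
```

Call:
apply_moves(motion=[0,0,0,0,0,0,0.52,0,0,0,0,0,0,0.65,0,0,0,0,0,0,0.8,0,0,0,0,0,0,1,0,0,0,0,0,0,1,0,0,0,0,0,0,1,0,0,0.02,0,0,0,1,0,0,0.04,0,0,0,1,0,0,0.04,0,0,0,1])

```text
clock: 24.85
tcp_pos: [530.0, -273.4, 77.1]
orientation: [-0.002, 0.878, 0.479, 0.001]
wrist_force: [1.0, -0.4, 0.2]
opening: 0.998
gripper_force: 0.0
```

Call:
apply_moves(motion=[-0.021,-0.031,0,0,0,0,1,-0.021,-0.031,0,0,0,0,1,-0.021,-0.031,0,0,0,0,1,0,0,0,0,0,0,1,0,0,0,0,0,0,1])

```text
clock: 25.35
tcp_pos: [467.4, -367.3, 76.7]
orientation: [-0.001, 0.878, 0.479, 0.002]
wrist_force: [0.7, 0.3, -0.5]
opening: 1.002
gripper_force: 0.0
```

```bash
python3 st.py; python3 - <<'E'
from h import *
s=get_state();w=get_image("wrist")
X=cloud(w,np.ones((420,560),bool),s)
for n,c in(("A",(468.5,-367)),("B",(531,-274.5)),("C",(587.5,-178.5))):
    k=(np.hypot(X[:,0]-c[0],X[:,1]-c[1])<45)&(X[:,2]>60)&(X[:,2]<72)
    if k.sum()>20: print(n,k.sum(),cv2.minEnclosingCircle(X[k,:2].astype(np.float32).copy()),np.round(np.median(X[k,2]),1))
E
```

```text
t 25.35 tcp [ 467.4 -367.3   76.7] ztool [ 0.003  0.003 -1.   ] ytool [ 0.841 -0.542  0.001] j [-0.67  0.28 -0.11  1.18  0.    1.47] F [ 0.67  0.31 -0.49] open 1.002 g 0.0 tau [-1.290e+00 -5.272e+01  3.460e+01 -2.000e-02 -7.000e-02 -3.000e-02]
A 8778 ((467.2680969238281, -367.3564147949219), 32.16889572143555) 67.2
B 9214 ((529.3734741210938, -274.5016174316406), 32.20868682861328) 67.1
```

Call:
apply_moves(motion=[0,0,-0.028,0,0,0,1,0,0,-0.03,0,0,0,1,0,0,-0.025,0,0,0,1,0,0,-0.015,0,0,0,1,0,0,-0.004,0,0,0,1,0,0,0,0,0,0,1,0,0,0,0,0,0,0.7,0,0,0,0,0,0,0.55,0,0,0,0,0,0,0.4,0,0,0,0,0,0,0.2,0,0,0,0,0,0,0.2], newtons=50)

```text
clock: 26.5
tcp_pos: [468.9, -367.3, -23.7]
orientation: [0.0, 0.878, 0.479, 0.003]
wrist_force: [0.8, 1.7, 6.0]
opening: 0.738
gripper_force: 55.4
```

Call:
apply_moves(motion=[0,0,0.004,0,0,0,0.2,0,0,0.008,0,0,0,0.2,0,0,0.01,0,0,0,0.2,0,0,0,0,0,0,0.2,0,0,0,0,0,0,0.2,0,0,0,0,0,0,0.2])

```text
clock: 27.1
tcp_pos: [467.6, -366.6, -3.5]
orientation: [-0.001, 0.878, 0.479, 0.002]
wrist_force: [-0.7, -0.2, -4.7]
opening: 0.738
gripper_force: 55.6
```

```bash
python3 st.py; python3 weigh.py
```

```text
t 27.1 tcp [ 467.6 -366.6   -3.5] ztool [ 0.002  0.003 -1.   ] ytool [ 0.841 -0.54   0.   ] j [-0.67  0.32 -0.23  1.02  0.    1.47] F [-0.66 -0.16 -4.7 ] open 0.738 g 55.60388267040253 tau [-1.000e-02 -5.632e+01  3.471e+01 -2.000e-02  1.000e-02 -0.000e+00]
weigh [-0.02  0.1  -3.82] [0.38 0.46 0.37]
```

Tin A weighs 3.8 N, so it is the full one. I'll lift it and carry it to the board.

Call:
apply_moves(motion=[0,0,0.015,0,0,0,0.2,0,0,0.03,0,0,0,0.2,0,0.01,0.03,0,0,0,0.2,-0.002,0.03,0.03,0,0,0,0.2,-0.002,0.04,0.01,0,0,0,0.2,-0.002,0.045,0,0,0,0,0.2,-0.002,0.045,0,0,0,0,0.2,-0.002,0.045,0,0,0,0,0.2,-0.002,0.045,0,0,0,0,0.2,-0.002,0.045,0,0,0,0,0.2,-0.002,0.045,0,0,0,0,0.2,-0.002,0.045,0,0,0,0,0.2])

```text
clock: 29.0
tcp_pos: [449.5, 29.9, 112.1]
orientation: [-0.0, 0.878, 0.479, 0.002]
wrist_force: [1.7, -0.5, -3.8]
opening: 0.739
gripper_force: 56.3
```

Call:
apply_moves(motion=[-0.002,0.045,0,0,0,0,0.2,-0.002,0.045,0,0,0,0,0.2,-0.002,0.045,0,0,0,0,0.2,-0.002,0.045,0,0,0,0,0.2,0,0.04,0,0,0,0,0.2,0,0.03,0,0,0,0,0.2,0,0.015,0,0,0,0,0.2,0,0,0,0,0,0,0.2,0,0,0,0,0,0,0.2,0,0,0,0,0,0,0.2,0,0,0,0,0,0,0.2])

```text
clock: 30.1
tcp_pos: [442.0, 292.0, 111.9]
orientation: [-0.001, 0.878, 0.479, 0.002]
wrist_force: [0.5, 0.4, -3.7]
opening: 0.734
gripper_force: 56.3
```

```bash
python3 st.py; python3 - <<'E'
from h import *
p=get_image("scene");save(p,"s5");t=get_image("top")
for n,q in(("scene",p),("top",t)):
    X=cloud(q,np.ones((420,560),bool));d=np.array([-.196,.981]);c=np.array([.981,.196])
    for nm,cc in(("B",(530,-274.5)),("C",(586,-178))):
        k=(np.hypot(X[:,0]-cc[0],X[:,1]-cc[1])<45)&(X[:,2]>60)&(X[:,2]<74)
        if k.sum()>20: print(n,nm,cv2.minEnclosingCircle(X[k,:2].astype(np.float32).copy()),np.round(np.median(X[k,2]),1))
    a=(X[:,:2]-[610,76])@d;b=(X[:,:2]-[610,76])@c;k=(X[:,2]>58)&(X[:,2]<75)&(abs(b)<25)&(abs(a)<90)
    if k.sum()>5: print(n,"tube",np.percentile(a[k],[.5,99.5]).round(),np.percentile(b[k],[3,97]).round(),np.percentile(X[k,2],95).round())
    for nm in("board","tin_a"):
        for r in cut_out(q,nm)[:4]:
            Y=cloud(q,r["pixels"])
            if len(Y)>20: print(n,nm,round(r["confidence"],2),np.round(np.median(Y,0)),cv2.minAreaRect(Y[:,:2].astype(np.float32).copy())[:2])
E
```

```text
t 30.1 tcp [442.  292.  111.9] ztool [ 0.003  0.003 -1.   ] ytool [ 0.841 -0.542  0.001] j [ 0.58  0.14 -0.2   1.22  0.    2.73] F [ 0.45  0.39 -3.74] open 0.734 g 56.31030857563019 tau [ 2.200e-01 -4.607e+01  3.653e+01 -4.000e-02  1.000e-02 -0.000e+00]
scene B ((528.6754150390625, -275.37176513671875), 33.664005279541016) 68.5
scene C ((585.3855590820312, -178.73170471191406), 32.86659240722656) 67.9
scene tube [-71.  67.] [-11.  13.] 67.0
scene board 0.84 [462. 276.  14.] ((443.4542236328125, 280.3936767578125), (160.34291076660156, 236.1922149658203))
scene tin_a 0.87 [ 303. -347.   59.] ((275.0836181640625, -383.7421875), (130.32492065429688, 63.30084228515625))
scene tin_a 0.85 [ 540. -267.   67.] ((520.5267333984375, -298.15203857421875), (113.4508056640625, 62.785316467285156))
scene tin_a 0.75 [465. 303. 195.] ((387.24029541015625, 333.4505615234375), (61.807403564453125, 203.9159393310547))
scene tin_a 0.58 [ 595. -172.   67.] ((570.6390380859375, -193.1844482421875), (105.85364532470703, 69.3423843383789))
top B ((529.258544921875, -275.0823059082031), 33.04021072387695) 67.2
top C ((585.7549438476562, -178.1353759765625), 32.704078674316406) 67.1
top tube [-68.  71.] [-13.  12.] 68.0
top board 0.59 [437. 270.  13.] ((431.3017578125, 252.19345092773438), (206.96095275878906, 249.11354064941406))
top board 0.29 [ 681. -362.   44.] ((682.6461181640625, -366.8854064941406), (51.76469802856445, 47.04330825805664))
top tin_a 0.91 [ 291. -347.   60.] ((285.9617919921875, -352.1786193847656), (67.04098510742188, 61.19401168823242))
top tin_a 0.88 [ 526. -270.   66.] ((529.7191162109375, -273.16314697265625), (63.71072769165039, 62.047607421875))
top tin_a 0.88 [ 581. -175.   67.] ((584.8978271484375, -176.77133178710938), (62.57825469970703, 63.29728698730469))
top tin_a 0.84 [430. 268. 201.] ((431.3076171875, 270.7766418457031), (26.187524795532227, 56.4013671875))
```

View pics/s5.png

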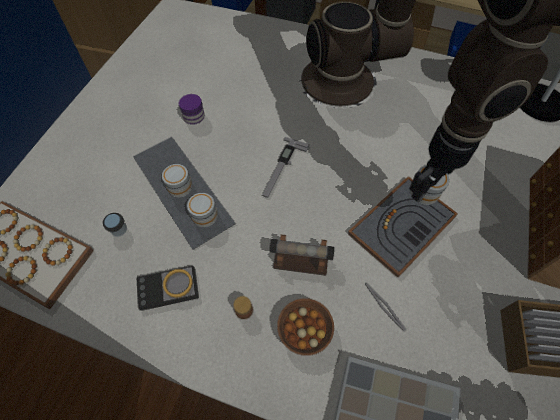

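The picture shows the tube in the cradle at (302,247), two tins on the pad at (176,180) and (201,210), and the full tin held at (432,188) above the board, with bystanders in place. I'm handing in.

```bash
python3 -c "
from cell import close_job
print(close_job())"
```

```text
the job is handed in; nothing more can be done
None
```

I handed in the job at about 30 s: the tube lies let go in the cradle, and the full tin (tin A, about 3.8 N) is held upright with its centre about 16 cm above the middle of the board. The two light tins stand on the pad. The hand-in returned no verdict.

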